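# Lift the charged bomb head off its stand and hold it level over its own bomb

### The arm

A 7-joint arm with a two-finger parallel gripper is mounted at the origin on the work surface. World frame = base frame: x ahead of the robot, y to its left, z up, the work surface at z = 0. Lengths are in m, angles in rad, forces in N, time in s.
With the tool pointing down it reaches from about 0.35 to 0.775 m from the base axis. Payload 3.1 kg.
Tool frame: the origin (TCP) lies on the front face of the gripper's body, between the roots of the fingers; the fingertips stand ahead of it and the grasp point (between the pads) lies 54 mm ahead of it (env.tips_ahead is the z of the fingertips in the tool frame, in m); z points along the fingers, y is the line along which they close (so a half turn about z gives the same grasp; the last joint's range is limited). The gripper opens to 85 mm and grips with 20 to 120 N. Pads are 22 mm wide; open, the fingers measure 114 mm over their backs; the gripper's body (76 mm by 85 mm) begins 54 mm behind the grasp point. The pads swing forward as they close: fully open they stand 13 mm farther back than shut.
Start: joints at [1.304, 0.311, 0.014, 1.512, -0.004, 1.319, -0.027], TCP at [0.123, -0.536, 0.304] pointing down, gripper open.
Joint ranges: [-2.7, 2.7], [-0.3, 1.91], [-1.27, 1.3], [0.12, 2.57], [-1.44, 4.58], [0.2, 2.03], [-3.05, 3.05]. Speed limits (rad/s): [2.79, 2.79, 3.14, 3.14, 3.14, 3.14, 3.14].

### API

Orientations are given as a unit quaternion [x, y, z, w].
In Python, from rig import env gives the robot as it stands.
- The arm moves only by the shell command python3 -m jog 'ROWS' [FORCE]. ROWS is a JSON object of lists of equal length, an entry for each row: "hand": the closure, from 0 (fully open) to 1 (shut); "delta_pos": the shift along the tool's x, y, z in cm, a list of three; "turn": the turn about the tool's z in degrees. A call has exactly 8 rows; each row shifts and turns the commanded pose from where the row before left it, along the tool's axes as they then stand; what a row does not reach is not made up. A row lasts 1/10 s, in which the tool goes at most 50 mm and 8.59 degrees, less where a joint would pass 70% of its speed; a pose out of reach is approached as far as the arm can. A call is refused whole if a number of a shift passes 5 or a number of a turn 8.59, either way. A call with a gripper value outside its range is refused whole. The fingers move at their own pace and stop on an object; FORCE is the grip in N (left out, the last holds). Time passes only in rows, so rows that do not move let the fingers close, or fill a call up. It gives the time, the measured TCP pose, the force, the opening and the grip force at its end, in the units of the state.
- env.observe(): the state, without advancing time (a new reading comes with each control period).
- env.capture(name): name is "scene" or "top"; returns the picture (384x512x3 uint8, red, green, blue); there is no depth.
- env.camera_params(name): a dict with "vfov" (degrees; the focal length in pixels is half the picture's height over the tangent of half this angle, whatever the lens; pixels are square), "cx", "cy" (the principal point, pixels), "extrinsics" (4x4, takes a point from world to camera coordinates). Camera axes: x right, y up, looking along -z (the intrinsics and any distortion apply to the point x, -y, -z); pixel columns grow to the right and rows downward; lengths in m; the calibration is good to about 2 mm. A picture is of the moment at which its call begins. camera_params takes no time and is no camera call.
- env.sign_off(): hands the job in; it is judged then, once.
Trained networks look in the newest picture that a camera, given by its name, has taken for a name from the list of things; names that differ only in an ending like _2 or _b are one class to them, and where a whole thing is asked for, a point or a joint stands for the part that bears it (a point fixed in the world has none). Each returns a list of dicts, best first, with "conf" (0 to 1); they miss things now and then, are a little off and sometimes report something else, mostly with a low value. They report only what shows in the picture. A call takes as long as a camera call. They do not tell look-alikes from the thing itself.
- env.search_frame(camera, target): "at" ([column, row] in pixels, amid what is visible of it).
The state is a dict: "time": time; "qpos": joint angles; "joint_velocities": joint speeds; "joint_efforts": joint torques, N m; "tcp_pos": TCP position; "orientation": TCP orientation; "force": force on the tool from outside, world axes, zero at the start; "ft_torque": the same for the moment, N m; "finger_gap": opening from 0.0 (shut) to 1.0 (fully open); "grip_force": force on a finger pad.
Only numpy, scipy, OpenCV 4.12 (cv2) and the standard library are available. Lean on these libraries where they do the work, as an engineer would, in place of code of your own. Each camera call takes 0.05 s, during which the arm holds its last target. There are 200 camera calls.

### The job

The blue-banded bomb head on the stand is charged and its crucible is hanging in the loop: take it by the stem, lift it clear of the stand and carry it level to the bomb with the same blue band, without shaking the crucible out of its loop. Hold it there steady and level, centred over the open mouth with the bottom of the crucible about 3 cm above the rim, and finish while still holding it, so that I can check the seal ring before it goes in. Do not lower it in or let go, and leave the stand, the bombs and everything else where they are.

Things in the scene. Friction and masses are not known exactly. Their poses are not given: they have to be found in the camera images.
- head: steel oxygen-bomb head (blue band on its flange), 0.44 to 0.72 kg, resting loose by its flange on the stand's ring; origin on its axis at the flange's underside, z up. Flange 76 mm across, z 0 to 18 mm; boss 38 mm across to z 26; bare round stem 24 mm across, z 26 to 70, for gripping; two terminals 9 mm across at x +-28.5, up to z 28. Below: plug 56 mm across to z -14 with a black seal ring
- head_stem (a point): point on the head's axis inside the stem, 56 mm above the flange's underside and 14 mm below the stem's top: a good height for the middle of the finger pads
- loop_seat (a point): point fixed to the head, on its axis 76.2 mm below the flange's underside: where the centre of the crucible's underside belongs. The wire loop that carries the crucible is at head z -62 mm, between two electrode rods 4 mm thick at head x +-20.5 mm
- crucible: small steel crucible with a white pellet inside, 33 mm across its rim, 18 mm high, 14 g, hanging loose by its rim in the head's wire loop; origin at the centre of its underside, z up
- stand: cream stand, loose, 1.6 kg: base 134 x 96 mm, column at its +x side, on top a flat C-shaped ring (hole 62 mm, outside 96 mm, 8 mm thick, open to the stand's -x by a gap about 50 mm wide); origin on the bench under the ring's axis. The head comes out straight up: the crucible is above the ring once the head is over 77 mm up (or, raised over 14 mm, the head can be drawn out through the gap)
- stand_ring (a point): centre of the ring's hole at the height of its top face, 125 mm above the bench
- bomb_blue: bomb cylinder with a blue band, the one that belongs to the head: steel pot 78 mm across (86 mm over the band, 58 to 78 mm up), 115 mm high, bore 60 mm, open at the top, standing loose on the bench, 1.9 kg; origin at the centre of its underside
- blue_mouth (a point): centre of the open mouth of the blue-banded bomb, level with its rim, 115 mm above the bench
- bomb_red: another bomb cylinder of the same size, with a red band: not to be used; origin at the centre of its underside
- nut_blue: steel screw ring with a blue band, 94 mm across, 30 mm high, bystander; origin at the centre of its underside
- nut_red: steel screw ring with a red band, 94 mm across, 30 mm high, bystander; origin at the centre of its underside
- tray: white tray 100 x 150 x 22 mm with spare crucibles, bystander; origin at the centre of its underside
- jar: amber jar with a white cap, 60 mm across, 85 mm high, bystander; origin at the centre of its underside
- wash_bottle: white wash bottle with a red spout, 72 mm across, 185 mm high with its spout, bystander; origin at the centre of its underside
- tweezers: steel tweezers 130 mm long lying on the bench, bystander; origin at the middle of their length
Things that resemble listed ones, but are neither listed nor needed, are in the scene too. Leave any green or pink look-alike of the stand alone.

How it is judged:
On the way:
1. the head is held by the fingers and lifted clear of its stand, upright, with the crucible still in its loop (z of head in the frame of stand_ring above 0.016 m and contact force between head and stand below 0.05 N and contact force between the fingers and head above 2 N and angle between head's own z axis and vertical below 0.2 rad and distance between crucible and loop_seat below 0.008 m), for 0.2 s.
At the end, for the whole second after the job is handed in: The fingers hold the head by its stem (35 mm), off stand and bombs, under 5 deg lean, still (20 mm/s, 0.15 rad/s), head and crucible within 15 mm of the blue bomb's axis, crucible 8-60 mm above the rim and in its loop (6 mm, 11 deg); stand, bombs, bystanders within 20 mm of their start (horizontal distance between each of head, crucible and blue_mouth below 0.015 m and z of crucible in the frame of blue_mouth between 0.008 and 0.06 m and angle between head's own z axis and vertical below 0.09 rad and linear speed of head below 0.02 m/s and angular speed of head below 0.15 rad/s and distance between crucible and loop_seat below 0.006 m and angle between crucible's own z axis and vertical below 0.2 rad and contact force between the fingers and head above 2 N and distance between the grasp point and head_stem below 0.035 m and contact force between head and stand below 0.05 N and contact force between head and bomb_blue below 0.05 N and contact force between head and bomb_red below 0.05 N and distance of each of stand, bomb_blue, bomb_red, nut_blue, nut_red, tray, jar, wash_bottle, tweezers from where it was at the start of the episode below 0.02 m and angle between bomb_blue's own z axis and vertical below 0.05 rad); the arm keeps its last pose, push and grip.
It fails at once if the head is tipped more than 15 degrees (angle between head's own z axis and vertical above 0.26 rad).
It fails at once if the crucible comes out of its loop (distance between crucible and loop_seat above 0.012 m).
It fails at once if the head or its crucible is lowered into a bomb ((horizontal distance between crucible and bomb_blue below 0.035 m and z of crucible in the frame of bomb_blue below 0.112 m) or (horizontal distance between crucible and bomb_red below 0.035 m and z of crucible in the frame of bomb_red below 0.112 m)).
It fails at once if the stand or a bomb is shifted more than 20 mm (distance of any of stand, bomb_blue, bomb_red from where it was at the start of the episode above 0.02 m).
It fails at once if a bystander is shifted more than 20 mm (distance of any of nut_blue, nut_red, tray, jar, wash_bottle, tweezers from where it was at the start of the episode above 0.02 m).
It also fails if it takes over 43 s, if anything falls off the work surface, if the arm or the gripper's body presses on something with over 40 N, if the wrist force passes 120 N, or if a joint passes its speed limit or range.

## Working session

There is one attempt and no reset: what is moved stays moved. The work goes in short steps, Python scripts to look and compute and a shell command to move; the robot and the scene stay as the last step left them, time stands still between calls to the robot, and variables do not carry over. Pictures are saved under pics/ and viewed, at most 10 in all, crops included, and the job is handed in when it is done.

```bash
ls; mkdir -p pics; python3 - <<'E'
from rig import env
import cv2,numpy as np
for c in("scene","top"):
    im=env.capture(c); cv2.imwrite(f"pics/{c}0.png",im[:,:,::-1])
    p=env.camera_params(c); print(c,p)
    for t in("head","stand","bomb_blue","crucible","bomb_red"):
        print(t,[(np.round(d["at"]).tolist(),round(d["conf"],2)) for d in env.search_frame(c,t)])
s=env.observe(); print(s); print(env.tips_ahead)
E
```

```text
pics
scene {'vfov': 49.640411368628385, 'cx': 260.5450257892078, 'cy': 189.94416875579486, 'extrinsics': array([[-0.07396268,  0.99724456, -0.00572735, -0.00908316],
       [-0.53446637, -0.03478983,  0.84447343,  0.16662697],
       [ 0.84194728,  0.06552059,  0.53556683, -1.62515636],
       [ 0.        ,  0.        ,  0.        ,  1.        ]])}
head [([229.0, 185.0], 0.84)]
stand [([223.0, 219.0], 0.74), ([216.0, 168.0], 0.73), ([292.0, 187.0], 0.61), ([231.0, 186.0], 0.56)]
bomb_blue [([342.0, 203.0], 0.97)]
crucible [([232.0, 210.0], 0.49), ([175.0, 197.0], 0.15)]
bomb_red [([175.0, 197.0], 0.77)]
top {'vfov': 46.786130252802295, 'cx': 251.31605103950054, 'cy': 192.74378026043215, 'extrinsics': array([[-0.01793033, -0.9997851 , -0.01040459,  0.0554072 ],
       [ 0.99247095, -0.01905826,  0.12098842, -0.54792767],
       [-0.12116071, -0.00815689,  0.99259939, -1.35220465],
       [ 0.        ,  0.        ,  0.        ,  1.        ]])}
head [([175.0, 220.0], 0.65), ([279.0, 200.0], 0.64)]
stand [([291.0, 257.0], 0.75), ([285.0, 191.0], 0.73), ([221.0, 254.0], 0.68)]
bomb_blue [([173.0, 219.0], 0.88)]
crucible [([174.0, 218.0], 0.32)]
bomb_red [([332.0, 213.0], 0.84)]
{'time': 0.6, 'qpos': array([ 1.30431124,  0.31086721,  0.01396599,  1.51147911, -0.00439761,
        1.31917532, -0.0272028 ]), 'joint_velocities': array([ 0.00153458, -0.00051352, -0.00026737, -0.00084535, -0.00099511,
        0.00298655,  0.00073089]), 'joint_efforts': array([-2.15003593e-04, -3.79578030e+01,  1.45704774e-01, -2.30742788e+01,
        1.22164265e-02,  2.13581239e-03, -5.94121339e-07]), 'tcp_pos': array([ 0.12264812, -0.53617857,  0.30393022]), 'orientation': array([9.93684653e-01, 1.12208770e-01, 8.35065070e-07, 5.12604008e-05]), 'force': array([-0.2652088 , -0.61880198,  0.37006945]), 'ft_torque': array([-0.027142  , -0.04576538,  0.05635085]), 'grip_force': 0.0, 'finger_gap': 1.0037090488574385}
0.0726
```

View pictures.

View pics/scene0.png

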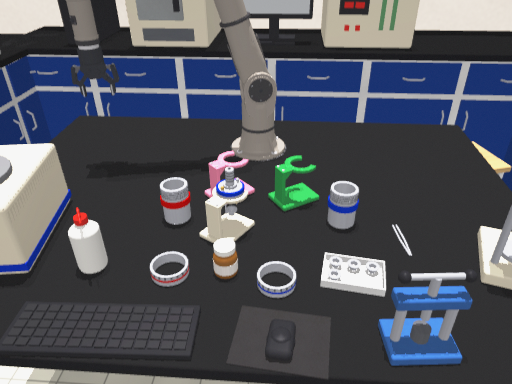

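View pics/top0.png

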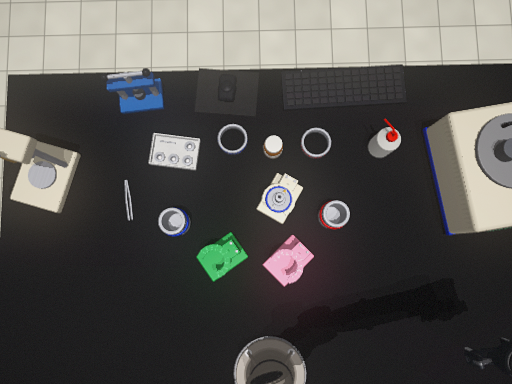

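The scene picture shows the cream stand with the blue-flanged head at about (230,187), an empty pink stand at (228,175), an empty green stand at (295,185), the blue bomb at (342,205) and the red bomb at (175,200). The top picture has the head at (279,198) and the blue bomb at (174,222). Could be taken for the head: pink stand, green stand and bomb mouths; the head is the one on the cream stand. I'll check that in a close crop.

```bash
python3 - <<'E'
import cv2,numpy as np
a=cv2.imread("pics/top0.png");b=cv2.imread("pics/scene0.png")
r=lambda i,x,y,w,h,k:cv2.resize(i[y:y+h,x:x+w],None,fx=k,fy=k,interpolation=cv2.INTER_CUBIC)
A=r(a,244,165,70,70,5.7142857)  # 400
B=r(b,190,150,70,100,5.7142857)
C=r(a,144,190,60,60,200/60);D=r(b,310,170,60,60,200/60)
out=np.zeros((600,800,3),np.uint8);out[:400,:400]=A;out[:571,400:800]=B;out[400:600,:200]=C;out[400:600,200:400]=D
cv2.imwrite("pics/crop0.png",out)
E
```

```text
(no output)
```

View pics/crop0.png

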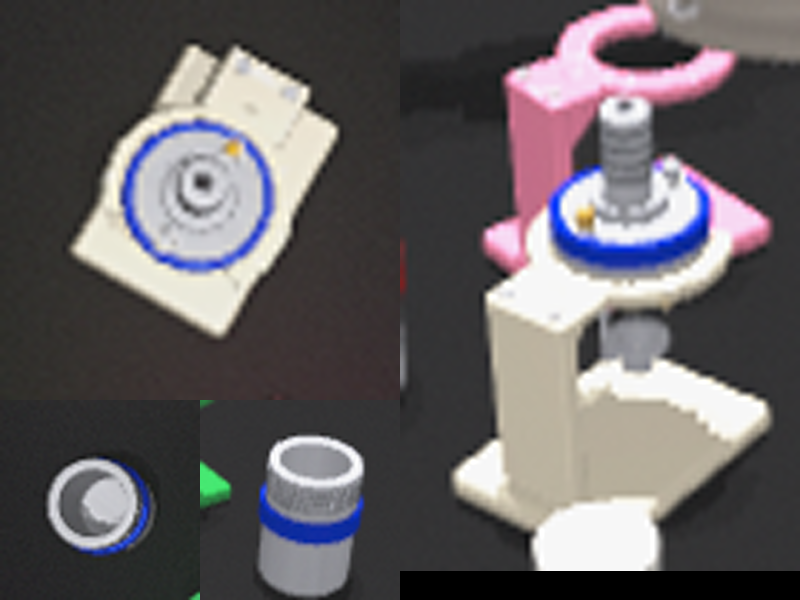

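The crop confirms the blue-flanged head sits in the cream stand with its crucible hanging below. The stem top is at top-camera pixel (279.4,196.9) and scene pixel (229.4,168.4). The blue mouth is at (171.9,221.5) and (344.5,188.9).

```bash
cat > h.py <<'E'
import numpy as np
from rig import env
def KP(c):
    p=env.camera_params(c); f=192/np.tan(np.radians(p["vfov"]/2)); E=np.diag([1,-1,-1,1.])@p["extrinsics"]
    return np.array([[f,0,p["cx"]],[0,f,p["cy"]],[0,0,1]])@E[:3]
def onz(c,uv,z):
    P=KP(c); H=np.c_[P[:,0],P[:,1],P[:,2]*z+P[:,3]]; q=np.linalg.solve(H,[*uv,1]); return q[:2]/q[2]
def tri(a,b):
    import cv2
    q=cv2.triangulatePoints(KP("top"),KP("scene"),np.array(a,float).reshape(2,1),np.array(b,float).reshape(2,1)).ravel(); return q[:3]/q[3]
def proj(c,X):
    q=KP(c)@[*X,1]; return q[:2]/q[2]
E
python3 - <<'E'
from h import *
np.set_printoptions(precision=4,suppress=True)
S=(279.35,196.85),(229.4,168.4);M=(171.9,221.5),(344.5,188.9)
for n,p,z in(("stem",S,.195),("mouth",M,.115)): print(n,onz("top",p[0],z),onz("scene",p[1],z),tri(*p))
print("flange",onz("top",(278.65,199.1),.143),onz("scene",((630-400)/5.714+190,200/5.714+150),.143))
s=env.observe();R=np.array([[.9748,.2230,0],[.2230,-.9748,0],[0,0,-1]])
x=(onz("top",S[0],.195)+onz("scene",S[1],.195))/2
print("tool cm to stem",R.T@(np.r_[x,.235]-s["tcp_pos"])*100)
for n,x,y in(("jar",273,147),("wash",388,140)): print(n,onz("top",(x,y),.1))
E
```

```text
stem [ 0.5163 -0.033 ] [ 0.5164 -0.0333] [ 0.5163 -0.0332  0.195 ]
mouth [0.4588 0.2779] [0.47   0.2778] [0.4592 0.2793 0.1083]
flange [ 0.5156 -0.0337] [ 0.515  -0.0336]
tool cm to stem [ 49.5942 -40.254    6.893 ]
jar [ 0.6781 -0.023 ]
wash [ 0.6925 -0.3689]
```

```bash
python3 -m jog '{"hand":[0,0,0,0,0,0,0,0],"turn":[0,0,0,0,0,0,0,0],"delta_pos":[[1.5,-1.2,0],[2.5,-2,0],[3.5,-2.8,0],[3.5,-2.8,0],[3.5,-2.9,0],[3.5,-2.8,0],[3.5,-2.9,0],[3.5,-2.8,0]]}'
python3 - <<'E'
from h import *
import cv2
out=[]
for c,(x,y),w,h in(("top",(144,190),60,60),("scene",(310,170),60,60)):
    im=cv2.imread(f"pics/{c}0.png")
    o=cv2.resize(im[y:y+h,x:x+w],None,fx=6.6,fy=6.6,interpolation=cv2.INTER_CUBIC)
    for (X,Y),col in(((.459,.278),(0,255,0)),((.467,.278),(0,0,255))):
        for z,r in((.115,.039),(.115,.03),(0,.039)):
            t=np.linspace(0,2*np.pi,60)
            p=np.array([proj(c,(X+r*np.cos(a),Y+r*np.sin(a),z)) for a in t])
            cv2.polylines(o,[((p-[x,y]+.5)*6.6-.5).astype(int)],True,col,1)
    out.append(o)
cv2.imwrite("pics/bomb.png",np.hstack(out))
E
```

```text
time: 1.4
tcp_pos: [0.3222, -0.2819, 0.3043]
orientation: [0.994, 0.112, 0.0, 0.001]
force: [0.6, -0.5, 0.9]
finger_gap: 1.003
grip_force: 0.0
```

View pics/bomb.png

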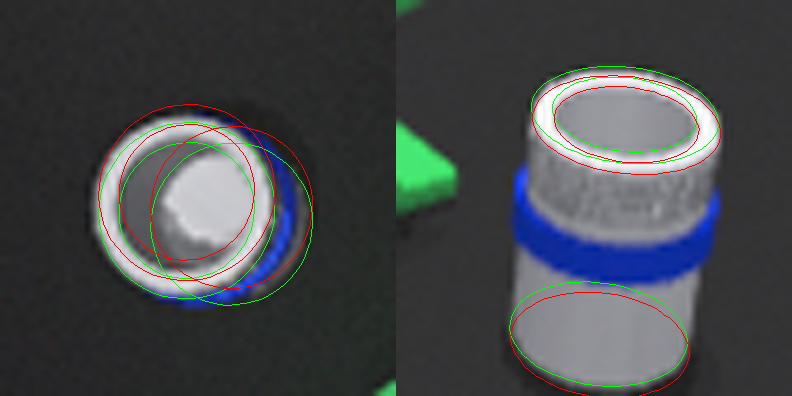

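The overlays (left top camera, right scene camera) put the blue mouth rim between the two trial circles, so the mouth is at about (0.463, 0.279). The second half of the approach comes next.

```bash
python3 -m jog '{"hand":[0,0,0,0,0,0,0,0],"turn":[0,0,0,0,0,0,0,0],"delta_pos":[[3.5,-2.8,0],[3.5,-2.9,0],[3.5,-2.8,0],[3.5,-2.9,0],[3.5,-2.8,0],[3.1,-2.5,0],[2.5,-2.1,0],[1.5,-1.2,0]]}'
python3 - <<'E'
from h import *
from scipy.spatial.transform import Rotation as Ro
s=env.observe();R=Ro.from_quat(s["orientation"])
print(s["tcp_pos"],R.inv().apply(np.array([.5163,-.0332,.235])-s["tcp_pos"])*100,R.as_matrix().round(3),s["qpos"].round(2))
E
```

```text
time: 2.2
tcp_pos: [0.5178, -0.0303, 0.3041]
orientation: [0.993, 0.114, 0.001, -0.001]
force: [-0.3, -0.5, -0.1]
finger_gap: 1.003
grip_force: 0.0
[ 0.51776914 -0.03028015  0.30405429] [-0.21947397  0.26231357  6.90469473] [[ 0.974  0.227  0.001]
 [ 0.227 -0.974  0.002]
 [ 0.001 -0.002 -1.   ]] [ 0.43  0.29 -0.5   1.58  0.14  1.31 -1.44]
```

```bash
python3 -m jog '{"hand":[0,0,0,0,0,0,0,0],"turn":[0,0,0,0,0,0,0,0],"delta_pos":[[0,0,0],[0,0,0],[-0.1,0.1,0.5],[0,0,1],[0,0,0.8],[0,0,0.2],[0,0,0],[0,0,0]]}'
python3 - <<'E'
from h import *
from scipy.spatial.transform import Rotation as Ro
import cv2
im=env.capture("top");cv2.imwrite("pics/top1.png",im[:,:,::-1])
im2=env.capture("scene");cv2.imwrite("pics/scene1.png",im2[:,:,::-1])
r=lambda i,x,y:cv2.resize(i[y:y+70,x:x+70,::-1],(400,400),interpolation=cv2.INTER_CUBIC)
cv2.imwrite("pics/pre.png",np.hstack([r(im,244,165),r(im2,195,125)]))
s=env.observe();R=Ro.from_quat(s["orientation"])
print(s["tcp_pos"],R.inv().apply(np.array([.5163,-.0332,.235])-s["tcp_pos"])*100)
E
```

```text
time: 3.0
tcp_pos: [0.5158, -0.035, 0.279]
orientation: [0.994, 0.112, 0.0, 0.0]
force: [-0.1, 0.5, 0.4]
finger_gap: 1.0
grip_force: 0.0
[ 0.51601485 -0.03481313  0.2792685 ] [ 0.06011008 -0.15196221  4.4268647 ]
```

View pics/pre.png

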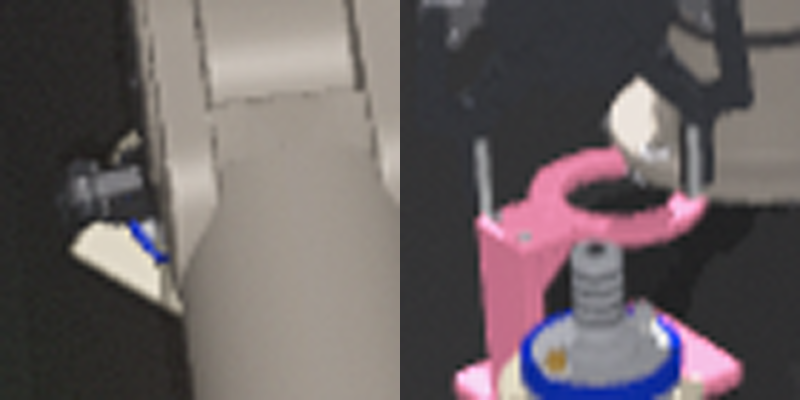

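The pads straddle the stem in the scene camera: pads at crop x 485 and 695, stem at 597. I'll descend with a small correction, then close.

```bash
python3 -m jog '{"hand":[0,0,0,0,0,0,0,0],"turn":[0,0,0,0,0,0,0,0],"delta_pos":[[0.05,-0.15,0.4],[0,0,0.9],[0,0,1.1],[0,0,1.0],[0,0,0.7],[0,0,0.3],[0,0,0],[0,0,0]]}' && python3 - <<'E'
from h import *
from scipy.spatial.transform import Rotation as Ro
s=env.observe();R=Ro.from_quat(s["orientation"])
print(s["tcp_pos"],s["force"],R.inv().apply(np.array([.5163,-.0332,.235])-s["tcp_pos"])*100)
E
```

```text
time: 3.9
tcp_pos: [0.5161, -0.0333, 0.2351]
orientation: [0.994, 0.112, 0.0, 0.0]
force: [0.0, 0.3, 0.2]
finger_gap: 1.002
grip_force: 0.0
[ 0.5161429  -0.03329558  0.23511079] [0.01523317 0.33918185 0.16647874] [ 0.01743946 -0.00581637  0.01108775]
```

```bash
python3 -m jog '{"hand":[0.2,0.4,0.55,0.65,0.7,0.75,0.8,0.9],"turn":[0,0,0,0,0,0,0,0],"delta_pos":[[0,0,0],[0,0,0],[0,0,0],[0,0,0],[0,0,0],[0,0,0],[0,0,0],[0,0,0]]}' 60; python3 -m jog '{"hand":[1,1,1,1,1,1,1,1],"turn":[0,0,0,0,0,0,0,0],"delta_pos":[[0,0,0],[0,0,0],[0,0,0],[0,0,0],[0,0,0],[0,0,0],[0,0,0],[0,0,0]]}'
```

```text
time: 4.7
tcp_pos: [0.5159, -0.0333, 0.2351]
orientation: [0.994, 0.112, 0.0, 0.0]
force: [-0.1, -0.5, 2.4]
finger_gap: 0.263
grip_force: 58.6
time: 5.5
tcp_pos: [0.516, -0.0333, 0.2351]
orientation: [0.994, 0.112, 0.0, 0.0]
force: [-2.0, 0.5, 5.2]
finger_gap: 0.257
grip_force: 58.6
```

```bash
python3 -m jog '{"hand":[1,1,1,1,1,1,1,1],"turn":[0,0,0,0,0,0,0,0],"delta_pos":[[0,0,-0.1],[0,0,-0.2],[0,0,-0.3],[0,0,-0.4],[0,0,-0.4],[0,0,-0.4],[0,0,-0.2],[0,0,0]]}'; python3 - <<'E'
from h import *
import cv2
im2=env.capture("scene");cv2.imwrite("pics/scene2.png",im2[:,:,::-1])
cv2.imwrite("pics/lift.png",cv2.resize(im2[140:250,175:295,::-1],None,fx=5,fy=5,interpolation=cv2.INTER_CUBIC))
print(env.observe()["force"],env.observe()["ft_torque"])
E
```

```text
time: 6.3
tcp_pos: [0.5162, -0.0333, 0.2554]
orientation: [0.994, 0.112, 0.001, 0.0]
force: [0.5, 0.0, -5.6]
finger_gap: 0.266
grip_force: 59.0
[-0.17718856  0.18986358 -5.05763844] [ 0.00607213 -0.00463206  0.01923087]
```

View pics/lift.png

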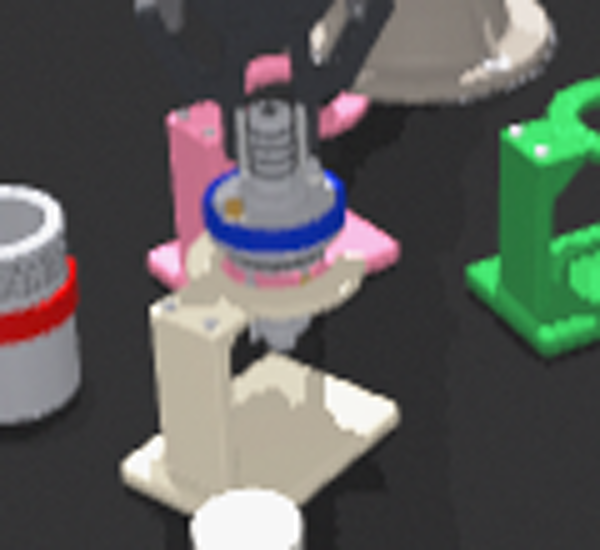

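The head (about 0.53 kg by the force) is clear of the ring and upright, at crop (275,200), and the crucible is in its loop at (278,330). I'll lift the rest of the way.

```bash
python3 -m jog '{"hand":[1,1,1,1,1,1,1,1],"turn":[0,0,0,0,0,0,0,0],"delta_pos":[[0,0,-0.3],[0,0,-0.6],[0,0,-0.9],[0,0,-1],[0,0,-1],[0,0,-1],[0,0,-1],[0,0,-1]]}';  python3 -m jog '{"hand":[1,1,1,1,1,1,1,1],"turn":[0,0,0,0,0,0,0,0],"delta_pos":[[0,0,-1],[0,0,-0.8],[0,0,-0.5],[0,0,-0.3],[0,0,0],[0,0,0],[0,0,0],[0,0,0]]}'; python3 - <<'E'
from h import *
from scipy.spatial.transform import Rotation as Ro
s=env.observe();R=Ro.from_quat(s["orientation"])
print(s["force"],R.inv().apply(np.array([.463,.279,.331])-s["tcp_pos"])*100)
E
```

```text
time: 7.15
tcp_pos: [0.5159, -0.0333, 0.3239]
orientation: [0.994, 0.112, 0.0, 0.0]
force: [-0.5, 0.1, -6.3]
finger_gap: 0.26
grip_force: 59.0
time: 7.95
tcp_pos: [0.5157, -0.0333, 0.3485]
orientation: [0.994, 0.112, -0.0, -0.0]
force: [0.4, 0.3, -5.9]
finger_gap: 0.261
grip_force: 59.0
[ 0.40194464  0.25134149 -5.86178591] [  1.82603807 -31.62198604   1.75260814]
```

```bash
python3 -m jog '{"hand":[1,1,1,1,1,1,1,1],"turn":[0,0,0,0,0,0,0,0],"delta_pos":[[0,-0.2,0],[0,-0.4,0],[0,-0.6,0],[0,-0.8,0],[0,-1,0],[0,-1.2,0],[0,-1.2,0],[0,-1.2,0]]}'
python3 -m jog '{"hand":[1,1,1,1,1,1,1,1],"turn":[0,0,0,0,0,0,0,0],"delta_pos":[[0.1,-1.2,0],[0.1,-1.2,0],[0.1,-1.2,0],[0.1,-1.2,0],[0.1,-1.2,0],[0.1,-1.2,0],[0.1,-1.2,0],[0.1,-1.2,0]]}'
python3 - <<'E'
from h import *
import cv2
im2=env.capture("scene");cv2.imwrite("pics/scene3.png",im2[:,:,::-1])
cv2.imwrite("pics/mid.png",cv2.resize(im2[80:250,200:380,::-1],None,fx=3.5,fy=3.5,interpolation=cv2.INTER_CUBIC))
E
```

```text
time: 8.75
tcp_pos: [0.5008, 0.0326, 0.349]
orientation: [0.994, 0.113, 0.0, -0.0]
force: [0.5, 0.3, -5.5]
finger_gap: 0.262
grip_force: 59.0
time: 9.55
tcp_pos: [0.4875, 0.1274, 0.3489]
orientation: [0.994, 0.112, -0.0, -0.0]
force: [-0.1, 0.8, -6.4]
finger_gap: 0.264
grip_force: 59.0
```

View pics/mid.png

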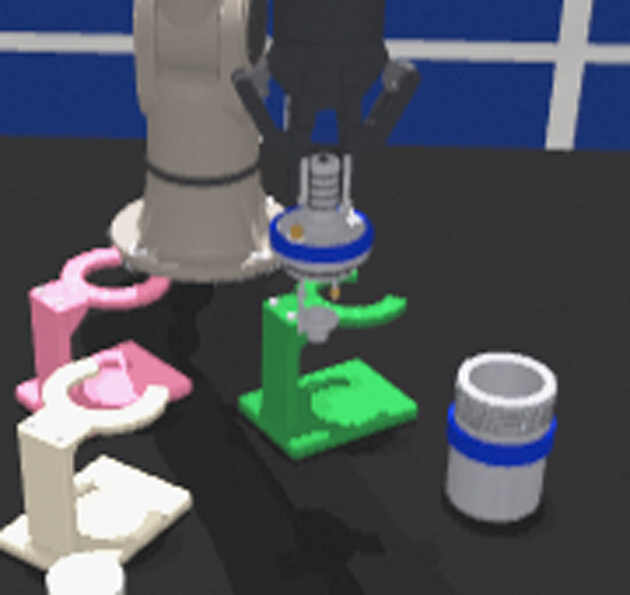

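Midway, the head is level at crop (320,235) with the crucible in its loop at (318,322), well clear of the green stand. I'll finish the carry now.

```bash
python3 -m jog '{"hand":[1,1,1,1,1,1,1,1],"turn":[0,0,0,0,0,0,0,0],"delta_pos":[[0.1,-1.2,0],[0.1,-1.2,0],[0.1,-1.2,0],[0.1,-1.2,0],[0.1,-1.2,0],[0.1,-1.2,0],[0.1,-1.2,0],[0.1,-1.2,0]]}'
python3 -m jog '{"hand":[1,1,1,1,1,1,1,1],"turn":[0,0,0,0,0,0,0,0],"delta_pos":[[0,-1.2,0],[0,-1.2,0],[0,-1,0],[0,-0.8,0],[0,-0.6,0],[0,-0.4,0],[0,-0.2,0],[0,0,0]]}'
python3 - <<'E'
from h import *
from scipy.spatial.transform import Rotation as Ro
s=env.observe();R=Ro.from_quat(s["orientation"])
print(R.inv().apply(np.array([.463,.279,.331])-s["tcp_pos"])*100)
E
```

```text
time: 10.4
tcp_pos: [0.4738, 0.2228, 0.3489]
orientation: [0.994, 0.112, 0.0, -0.0]
force: [0.5, -0.1, -4.9]
finger_gap: 0.262
grip_force: 59.2
time: 11.2
tcp_pos: [0.462, 0.2744, 0.3489]
orientation: [0.994, 0.112, -0.0, 0.0]
force: [0.5, 0.6, -5.5]
finger_gap: 0.258
grip_force: 59.2
[ 0.20393744 -0.42816688  1.78675195]
```

```bash
python3 -m jog '{"hand":[1,1,1,1,1,1,1,1],"turn":[0,0,0,0,0,0,0,0],"delta_pos":[[0.1,-0.1,0.1],[0.1,-0.2,0.3],[0,-0.1,0.4],[0,0,0.4],[0,0,0.3],[0,0,0.2],[0,0,0.1],[0,0,0]]}'
python3 -m jog '{"hand":[1,1,1,1,1,1,1,1],"turn":[0,0,0,0,0,0,0,0],"delta_pos":[[0,0,0],[0,0,0],[0,0,0],[0,0,0],[0,0,0],[0,0,0],[0,0,0],[0,0,0]]}'
python3 - <<'E'
from h import *
import cv2
out=[]
s=env.observe();t=s["tcp_pos"];print(t)
for c,(x,y) in(("scene",(295,100)),("top",(130,170))):
    im=env.capture(c)[:,:,::-1]; cv2.imwrite(f"pics/{c}4.png",im)
    o=cv2.resize(im[y:y+130,x:x+85],None,fx=4.6,fy=4.6,interpolation=cv2.INTER_CUBIC)
    hz=t[2]-.11
    for X,Y,z,r,col in((.463,.279,.115,.030,(0,255,0)),(t[0],t[1],hz+.018,.038,(0,0,255)),(t[0],t[1],hz-.0582,.0165,(0,255,255))):
        a=np.linspace(0,2*np.pi,60)
        p=np.array([proj(c,(X+r*np.cos(q),Y+r*np.sin(q),z)) for q in a])
        cv2.polylines(o,[((p-[x,y]+.5)*4.6-.5).astype(int)],True,col,1)
    out.append(o)
cv2.imwrite("pics/end.png",np.hstack(out))
E
```

```text
time: 12.0
tcp_pos: [0.463, 0.2787, 0.3308]
orientation: [0.994, 0.112, -0.0, 0.0]
force: [0.0, -0.4, -6.3]
finger_gap: 0.261
grip_force: 59.2
time: 12.8
tcp_pos: [0.463, 0.2787, 0.3309]
orientation: [0.994, 0.112, -0.0, 0.0]
force: [0.7, 0.2, -5.8]
finger_gap: 0.262
grip_force: 59.2
[0.46299485 0.27873246 0.33087656]
```

View pics/end.png

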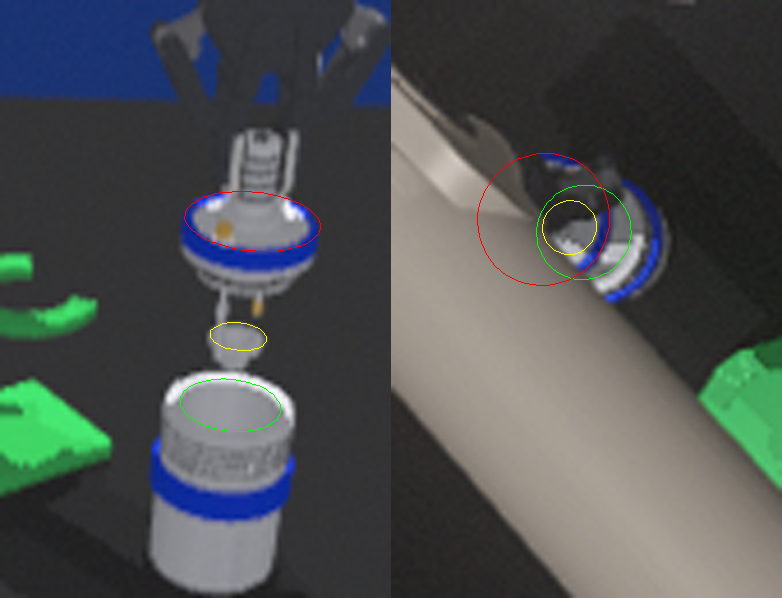

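The head is level over the blue mouth. The predicted flange and crucible circles match the picture within about 3 mm, and the crucible is in its loop about 3 cm above the rim.

```bash
python3 -c "
from rig import env
print(env.sign_off())"
```

```text
the job is handed in; nothing more can be done
None
```

I handed in the job with the blue-banded head held still and level over the blue bomb's mouth, the crucible in its loop about 3 cm above the rim, and the stand and bombs not moved that I could see; sign-off returned no verdict.

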